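# Lock the lamp mount's focus thumbwheel

## Robot

A 6-joint arm with a two-finger parallel gripper is mounted at the origin on the work surface. World frame = base frame: x ahead of the robot, y to its left, z up, the work surface at z = 0. Lengths are in m, angles in degrees, forces in N, time in s.
With the tool pointing down it reaches from about 0.325 to 0.775 m from the base axis. Payload 5.5 kg.
Tool frame: the origin (TCP) lies at the centre of the arm's flange, where the gripper is bolted on; the fingertips stand 182 mm ahead of it and the grasp point (between the pads) lies 163 mm ahead of it; z points along the fingers, y is the line along which they close (so a half turn about z gives the same grasp; the last joint's range is limited). The gripper opens to 88 mm and grips with 3 to 60 N. Pads are 20 mm wide; open, the fingers measure 115 mm over their backs; the gripper's body (75 mm by 178 mm) begins 61 mm behind the grasp point.
Start: joints at [65.162, 5.22, 70.514, -0, 104.267, -3.249], TCP at [0.221, 0.558, 0.405] pointing down, gripper open.
Joint ranges: [-164.24, 164.24], [-49.07, 125.15], [9.68, 141.18], [-86.29, 266.29], [3.28, 154.24], [-151.56, 151.56]. Speed limits (degrees/s): [147.25, 147.25, 172.46, 180, 180, 180].

## Interface

Orientations are given as [roll, pitch, yaw] about the fixed x, y, z axes, in that order (R = Rz(yaw) Ry(pitch) Rx(roll)).
In Python, from station import r gives the robot as it stands. The module is installed in compiled form; this text tells all that it offers. Calls block until the motion is done:
- r.reach(position, orientation): joint-space move of the TCP to a pose.
- r.servo_line(position, rotation=None, speed=0.15): straight line of the TCP; rotation=None keeps the orientation; speed is the mean speed in m/s.
- r.move_joints(angles): joint-space move.
- r.let_go() and r.grab(squeeze=None): open the fingers fully, or close them until they stop; squeeze is the grip in N (None keeps the last).
- r.wait(seconds).
- r.inverse_kinematics(position, orientation): joint angles nearest the present ones, or None.
- r.sense(): the state.
- r.snapshot(name): name is "side" or "top" or "wrist"; returns a dict with "frame" (420x560x3 uint8, red, green, blue), "fx", "fy", "cx", "cy" (pixels), "R" (3x3) and "t" (3): a world point X has camera coordinates R X + t. Camera axes: x right, y down, z forward; pixel columns grow to the right and rows downward; lengths in m; the calibration is good to about 2 mm. A picture is of the moment at which its call begins. There is no depth.
A pose or a line that the arm cannot do raises r.IKError and nothing moves.
- r.hand_in(): hands the job in; it is judged then, once.
The state is a dict: "clock": time; "joints": joint angles; "joint_vel": joint speeds; "joint_torque": joint torques, N m; "tcp_pos": TCP position; "orientation": TCP orientation; "contact_force": force on the tool from outside, world axes, zero at the start; "torque": the same for the moment, N m; "opening": finger opening in m; "gripper_force": force on a finger pad.
Only numpy, scipy, OpenCV 4.12 (cv2) and the standard library are available. Lean on these libraries where they do the work, as an engineer would, in place of code of your own. Each camera call takes 0.05 s, during which the arm holds its last target. There are 200 camera calls.

## Task

The bronze focus thumbwheel on the blue lamp mount has been left riding high on its spindle, off its locking pin. Push it round by a finger lug with a fingertip until the notch in its rim stands over the pin, then press it down on the hub until it is fully home over the pin, and come away. Do not lift the wheel or force it, and leave the reflector, the lamp, the clipped fan grille and the screwdriver as they are.

Things in the scene. Friction and masses are not known exactly. Their poses are not given: they have to be found in the camera images.
- lamp_mount: Lamp mount: blue anodised plate 188 x 124 mm, 10 mm thick, on low feet, upper face 16 mm above the tiled shelf, fixed to the shelf. Origin on the shelf under the thumbwheel's axis, z up; the plate runs from -56 to +132 mm along its x and 62 mm to either side along y. A steel clamp collar 40 mm across, 26 mm high stands on it at x = +98 mm; its top is 42 mm above the shelf. Nothing else on the plate rises beside the wheel.
- pin (a point): Tip of the steel locking pin: upright dowel 7 mm across with a round nose, fixed in the plate 42 mm from the wheel's axis (on the plate's -y side), its tip 11 mm above the plate. It has a shoulder 14 mm across at its foot, and a short white index line on the plate points at it from outside the wheel; the pin's outer half shows beyond the wheel's rim, under it while the wheel is up. It fits the wheel's notch with 2.5 mm to spare on each side.
- thumbwheel: The bronze thumbwheel, about 0.45 kg. Origin on its axis at the disc's underside, z up; its x axis points to its notch, its y axis to lug_left.
- wheel_raise (a joint): Height of the thumbwheel above its seat, m: 0 fully home, about 0.007 when it rests on the pin's tip, at the start 0.0073 to 0.009. It slides stiffly on the spindle: it stays at any height where it is left, does not drop by itself, and needs about 6 N of downward push to move. It stops at 0 on its seat ring. Away from the notch the pin stops it at 0.007 (0.0055 if pressed hard).
- wheel_turn (a joint): Turn of the thumbwheel about its upright spindle, rad, counter-clockwise from above, relative to the mount: 0 when the notch points along the mount's +x; the pin is met at -1.571 (or any whole turn from it). It turns freely either way without stops while up; light friction (about 0.06 N m, some 2 N at a lug) keeps it where it is left.
- hub_top (a point): Centre of the flat top of the thumbwheel's hub, on the wheel's axis. The wheel is a plain bronze disc 84 mm across and 10 mm thick with a fluted rim; the hub is 27 mm across, closed on top, and stands 18 mm above the disc's upper face (4 mm higher than the lugs). When home the hub top is 48 mm above the shelf, at the start 55 to 57 mm.
- notch (a point): Middle of the notch's mouth, on the wheel's rim 42 mm from the axis, at the level of the disc's underside (28 mm below hub_top). The notch is a straight-sided radial slot 12 mm wide and 11 mm deep, right through the disc's rim; there is only one.
- lug_left (a point): Middle of the top of one of the two finger lugs: upright radial ribs on the disc, 8 mm thick, 14 mm high above the disc's upper face, reaching from 21 to 40 mm from the axis. This one is a quarter turn counter-clockwise (from above) from the notch, this point 30.5 mm from the axis.
- lug_right (a point): The same point of the other, identical lug, a quarter turn clockwise from the notch.
- reflector: Bystander: loose silvered elliptical reflector bowl, 160 mm across its mouth, 107 mm high, standing mouth up on its open neck 54 mm across; origin under its centre.
- lamp: Bystander: loose glass lamp envelope 46 mm across on a white ceramic base 48 mm across, standing upright, 119 mm high; origin under its centre.
- grille_clip: Bystander: round wire fan grille 132 mm over its lugs, held upright in a black steel spring clip that is fixed to the shelf, 128 mm high in all; origin under its centre, the grille's face square to its x.
- screwdriver: Bystander: screwdriver 180 mm long lying on the shelf beyond the mount, handle to its -x; origin near its middle.

How it is judged:
By the outcome, as a careful person would: the job done as asked, in the order asked, and still so for the second after the job is handed in, with the robot touching nothing.
It also fails if it takes over 48 s, if anything falls off the work surface, if the arm or the gripper's body presses on something with over 40 N, if the wrist force passes 120 N, or if a joint passes its speed limit or range.

## Working session

There is one attempt and no reset: what is moved stays moved. The work goes in short steps, each a Python script; the robot and the scene stay as the last script left them, time stands still between calls to the robot, and variables do not carry over. Pictures are saved under pics/ and viewed, at most 10 in all, crops included, and the job is handed in when it is done.

```bash
mkdir -p pics
cat > h.py <<'E'
from station import r
import numpy as np, cv2, pickle
def snap(cam,name):
    s=r.snapshot(cam); pickle.dump(s,open(f'pics/{name}.pkl','wb'))
    cv2.imwrite(f'pics/{name}.png',s['frame'][:,:,::-1]); return s
def load(n): return pickle.load(open(f'pics/{n}.pkl','rb'))
def crop(n,u0,v0,w,h,k,out):
    f=load(n)['frame'][v0:v0+h,u0:u0+w,::-1]
    cv2.imwrite(f'pics/{out}.png',cv2.resize(f,None,fx=k,fy=k,interpolation=cv2.INTER_CUBIC))
def px(s,X):
    c=np.asarray(s['R'])@np.asarray(X)+np.asarray(s['t']); return np.array([s['fx']*c[0]/c[2]+s['cx'],s['fy']*c[1]/c[2]+s['cy']])
def atz(s,u,v,z):
    R=np.asarray(s['R']);o=-R.T@np.asarray(s['t']);d=R.T@np.array([(u-s['cx'])/s['fx'],(v-s['cy'])/s['fy'],1]);return o+d*(z-o[2])/d[2]
E
python3 - <<'E'
from h import *
a=snap('top','top0');b=snap('side','side0')
cv2.imwrite('pics/both.png',cv2.resize(np.vstack([a['frame'],b['frame']])[:,:,::-1],None,fx=.71,fy=.71,interpolation=cv2.INTER_AREA))
for s in (a,b): print(-np.array(s['R']).T@s['t'],s['fx'])
print(r.sense())
E
```

```text
[ 4.75678406e-01 -1.78085824e-04  1.03817034e+00] 384.3995100571453
[ 0.46481423 -0.79752848  0.77669808] 383.38167122046906
{'clock': 0.1, 'joints': array([ 6.51646487e+01,  5.25994933e+00,  7.05755901e+01,  1.18455058e-04,
        1.04267562e+02, -3.24878981e+00]), 'joint_vel': array([-0.04742839, -0.07223484, -0.03686468,  0.00922211, -0.00301173,
       -0.05740537]), 'joint_torque': array([ 2.15997694e-03, -4.47861171e+01, -4.07565522e+01,  7.00238021e-02,
        2.85442726e-02, -9.75154558e-05]), 'tcp_pos': array([0.22076866, 0.55796483, 0.40360159]), 'orientation': array([-1.79897071e+02, -5.95759429e-03,  1.58413462e+02]), 'contact_force': array([-1.31987547, -0.31309441, -0.12724359]), 'torque': array([-0.04320249, -0.02008986,  0.06403915]), 'gripper_force': 0.0, 'opening': 0.0876666483339217}
```

View pics/both.png

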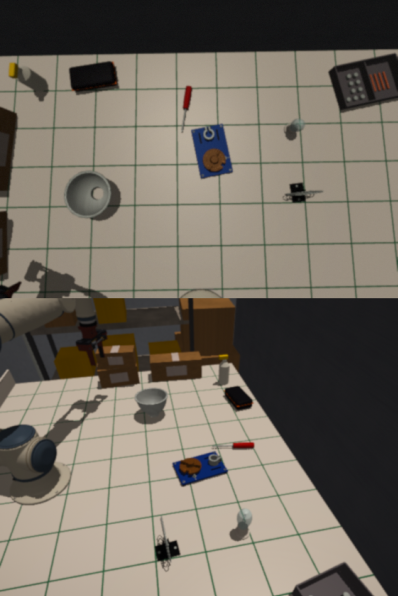

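The top view shows the mount near (300,215) with its collar on the far side. The side view has it near (280,238). I'll enlarge both.

Run:
```python
from h import *
crop('top0',260,165,80,90,6.6,'c1');crop('side0',235,205,95,85,7,'c2')
a=cv2.imread('pics/c1.png')
# merge side by side small
b=cv2.imread('pics/c2.png');H=594
a=cv2.resize(load('top0')['frame'][165:255,265:335,::-1],None,fx=5,fy=5,interpolation=cv2.INTER_CUBIC)
b=cv2.resize(load('side0')['frame'][200:290,240:330,::-1],None,fx=5,fy=5,interpolation=cv2.INTER_CUBIC)
cv2.imwrite('pics/c3.png',np.hstack([a,b]))
```

```text
(no output)
```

View pics/c3.png

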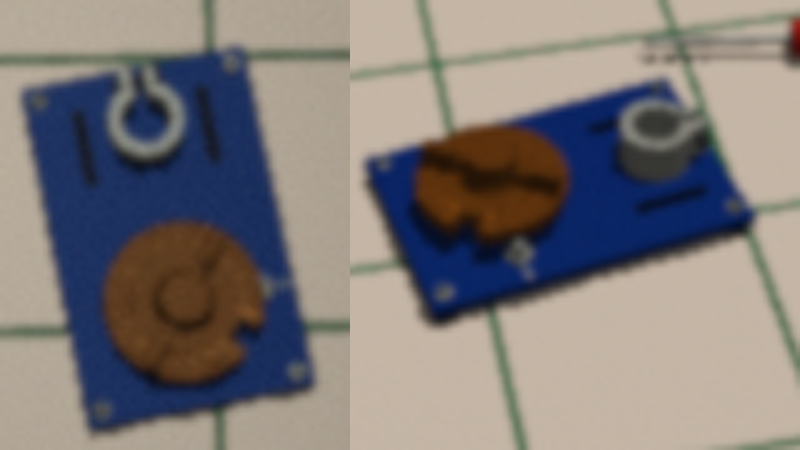

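Top crop: plate corners at (22,92), (243,48), (313,385), (92,430), and the disc centre at about (184,302). The pin is at (268,288) and the notch at about (250,330), roughly 33° clockwise of the pin. The wheel therefore needs a counter-clockwise turn.

Run:
```python
from h import *
s=load('top0')
P=lambda x,y,z:atz(s,265+x/5-.4,165+y/5-.4,z)
c=np.array([P(*q,.016) for q in [(22,92),(243,48),(313,385),(92,430)]])
print(c.round(4),[np.linalg.norm(c[i]-c[i-1]).round(4) for i in range(4)])
m=np.array([[.132,.062],[.132,-.062],[-.056,-.062],[-.056,.062]])
A=m-m.mean(0);B=c[:,:2]-c[:,:2].mean(0)
th=np.arctan2((A[:,0]*B[:,1]-A[:,1]*B[:,0]).sum(),(A*B).sum());R=np.array([[np.cos(th),-np.sin(th)],[np.sin(th),np.cos(th)]])
o=c[:,:2].mean(0)-R@m.mean(0);print('mount',o,np.degrees(th))
w=P(184,302,.038);print('wheel',w,'hub',P(184,297,.056)); n=P(250,330,.036);print('notch',n,np.degrees(np.arctan2(*(n-w)[[1,0]])))
p=P(268,288,.024);print('pin',p, o+R@[0,-.042])
# wrist look
j=r.inverse_kinematics([o[0]-.10,o[1],.36],[180,0,0]);print(j)
w=r.snapshot('wrist');T=r.sense();print(-np.array(w['R']).T@w['t']-T['tcp_pos'],w['fx'],np.array(w['R']).round(2))
```

```text
[[ 0.6835  0.0245  0.016 ]
 [ 0.7055 -0.0958  0.016 ]
 [ 0.5224 -0.1275  0.016 ]
 [ 0.5008 -0.0098  0.016 ]] [np.float64(0.1859), np.float64(0.1223), np.float64(0.1859), np.float64(0.1196)]
mount [ 0.56566771 -0.05891834] 10.263025599455421
wheel [ 0.56583945 -0.05891571  0.038     ] hub [ 0.56678867 -0.05792583  0.056     ]
notch [ 0.55071814 -0.09309321  0.036     ] -113.86624781309638
pin [ 0.57371395 -0.10442036  0.024     ] [ 0.57315073 -0.10024635]
[-1.13649112e+01 -1.53437052e+01  9.44066026e+01 -2.54444375e-14
  1.00937103e+02  7.86350888e+01]
[-0.07076885  0.02753603 -0.02015456] 314.2237683608679 [[ 0.37  0.93 -0.  ]
 [ 0.89 -0.35  0.27]
 [ 0.26 -0.1  -0.96]]
```

Mount found at (0.566, -0.059), yaw 10.3°. The plate sides, wheel centre and pin agree with it to a few mm. The notch is at about -114° in world, and the pin at -79.7°. Next is a closer look with the wrist camera.

Run:
```python
from h import *
r.reach([.566,-.059,.36],[180,0,-10]); r.wait(.3)
s=snap('wrist','w0'); t=r.sense();print(t['tcp_pos'],t['orientation'],t['joints'].round(1),t['clock'])
print(px(s,[.566,-.059,.056]),px(s,[.573,-.1003,.027]))
```

```text
[ 0.5660297  -0.05873163  0.36002063] [ 1.79999528e+02 -1.40536368e-03 -9.96888627e+00] [-9.3  0.2 80.2 -0.  99.6 90.6] 3.0083
[275.31762436 204.85626245] [314.34473479 184.07462719]
```

View pics/w0.png

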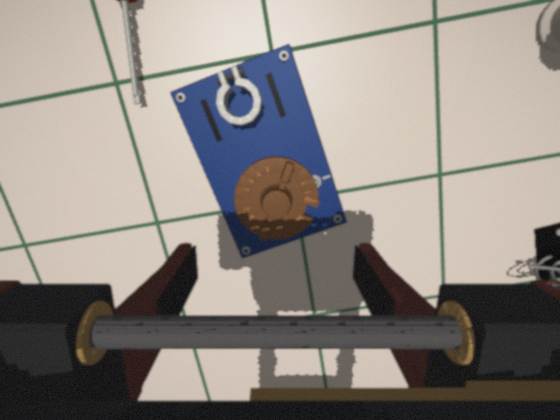

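The wrist view has the hub at (276,203), against a prediction of (275,205). The notch is near (313,207) and the lug near (288,172). I'll enlarge it to get the angles.

Run:
```python
from h import *
crop('w0',225,145,120,100,6,'c4')
s=load('w0')
c=np.array([.5657,-.0589])
for a in (-120,-114,-108):
  w=np.radians(a);u=np.array([np.cos(w),np.sin(w)]);v=np.array([-u[1],u[0]])
  f=lambda q,z:((px(s,[*q,z])-[225,145]+.5)*6-.5).round(0)
  print(a,'notch floor top',f(c+.031*u,.038),'mouth',f(c+.042*u,.038),'lugL in/out',f(c+.021*v,.052),f(c+.040*v,.052))
print('hub',f(c,.056))
```

```text
-120 notch floor top [479. 397.] mouth [540. 419.] lugL in/out [350. 234.] [394. 118.]
-114 notch floor top [485. 379.] mouth [549. 395.] lugL in/out [337. 230.] [368. 110.]
-108 notch floor top [489. 361.] mouth [555. 370.] lugL in/out [323. 227.] [341. 105.]
hub [304. 364.]
```

View pics/c4.png

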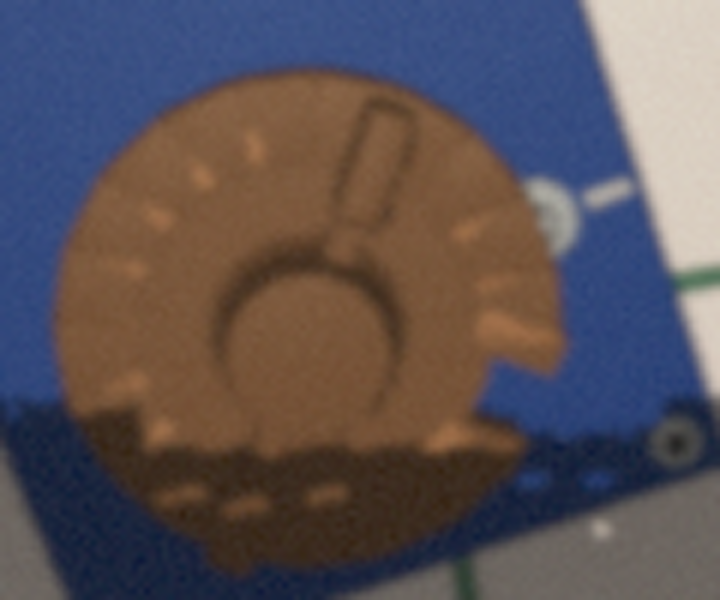

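Matched against the model, the lug axis is at about -29° and the notch at about -119°, so the turn needed is about +39°. I'll close the fingers, come down on the clockwise side of lug_left and push along an arc, stopping just short to check.

```bash
cat >> h.py <<'E'
C=np.array([.5662,-.0595])
def fp(phi,gap,z,rad=.032):
    a=np.radians(phi);u=np.array([np.cos(a),np.sin(a)]);v=np.array([-u[1],u[0]])
    p=C+rad*u-(.0175+gap)*v
    return [*p,z+.182],[180,0,phi]
def st(tag=''):
    t=r.sense();print(tag,t['tcp_pos'].round(4),t['contact_force'].round(1),t['torque'].round(2),round(t['clock'],1),t['opening'].round(4))
E
python3 - <<'E'
from h import *
r.grab(10)
p,o=fp(-29,.010,.075); r.reach(p,o); st('above')
r.servo_line(fp(-29,.010,.043)[0],speed=.05); st('down')
for phi in (-29,-22,-15,-8,-1,6):
    p,o=fp(phi,0,.043); r.servo_line(p,o,speed=.04); st(phi)
p,o=fp(6,.006,.043); r.servo_line(p,speed=.05); 
r.servo_line([*p[:2],.26],speed=.15)
r.reach([.566,-.0595,.36],[180,0,-10]); r.wait(.2); snap('wrist','w1'); crop('w1',225,145,120,100,6,'c5'); st()
E
```

```text
Traceback (most recent call last):
  File "h.py", line 20, in st
    t=r.sense();print(tag,t['tcp_pos'].round(4),t['contact_force'].round(1),t['torque'].round(2),round(t['clock'],1),t['opening'].round(4))
                                                                                                                     ^^^^^^^^^^^^^^^^^^
AttributeError: 'float' object has no attribute 'round'
```

```bash
sed -i "s/t\['opening'\].round(4)/round(t['opening'],4)/" h.py
python3 - <<'E'
from h import *
st('above')
r.servo_line(fp(-29,.010,.043)[0],speed=.05); st('down')
for phi in (-29,-22,-15,-8,-1,6):
    p,o=fp(phi,0,.043); r.servo_line(p,o,speed=.04); st(phi)
p,o=fp(6,.006,.043); r.servo_line(p,speed=.05); 
r.servo_line([*p[:2],.26],speed=.15)
r.reach([.566,-.0595,.36],[180,0,-10]); r.wait(.2); snap('wrist','w1'); crop('w1',225,145,120,100,6,'c5'); st()
E
```

```text
above [ 0.5809 -0.099   0.2574] [-0.6  0.8  0.5] [ 0.03  0.15 -0.02] 4.9 0.0002
down [ 0.5809 -0.0991  0.2251] [-1.2  0.1 -0.8] [0.11 0.15 0.01] 5.7 0.0006
-29 [ 0.5859 -0.09    0.2251] [0.7 0.1 0.3] [0.06 0.18 0.03] 6.1 0.0005
-22 [ 0.5893 -0.0877  0.225 ] [ 0.4  1.3 -0.8] [ 0.03  0.1  -0.02] 6.3 0.0007
-15 [ 0.5925 -0.0848  0.225 ] [ 0.4 -1.2  0.2] [-0.04  0.12 -0.01] 6.6 0.0007
-8 [ 0.5954 -0.0813  0.225 ] [ 0.1 -0.   0.3] [-0.05  0.13 -0.02] 6.9 0.0005
-1 [ 0.5978 -0.0776  0.225 ] [ 0.4  0.4 -0.2] [-0.13  0.15 -0.05] 7.2 0.0005
6 [ 0.5998 -0.0735  0.225 ] [-0.1 -0.5 -0.3] [-0.04  0.09  0.01] 7.4 0.0005
 [ 0.5661 -0.0597  0.3575] [ 0.1 -0.5 -0.5] [0.02 0.14 0.02] 8.8 0.0001
```

View pics/c5.png

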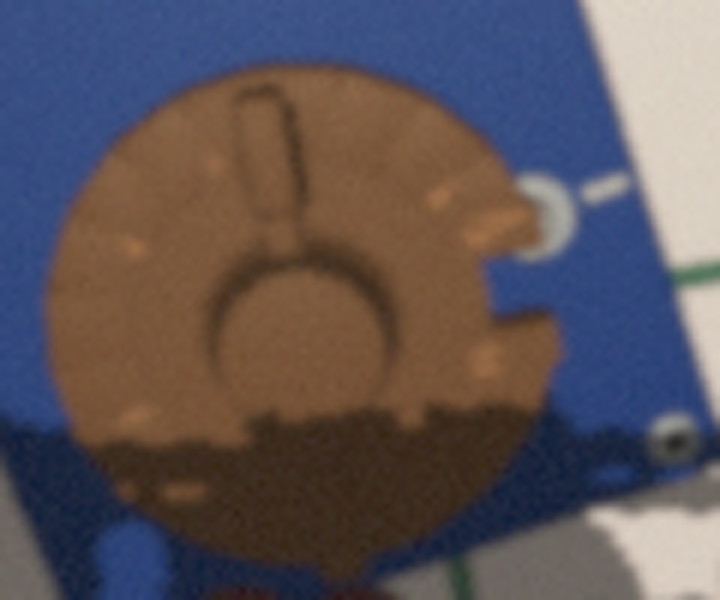

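The wheel has turned about 26°. The notch is now at (520,290) and the pin at (548,215), so some turn is still needed. The fingertip is about 5 mm thinner than I assumed. I'll fit the angle against the model.

Run:
```python
from h import *
from scipy.optimize import least_squares
def fit(n,hub,li,lo,nf):
    s=load(n);f=lambda q,z:((px(s,[*q,z])-[225,145]+.5)*6-.5)
    def e(x):
        w=np.radians(x[0]);u=np.array([np.cos(w),np.sin(w)]);v=np.array([-u[1],u[0]]);c=C+x[1:]/1e3
        return np.r_[f(c,.056)-hub,f(c+.021*v,.052)-li,f(c+.040*v,.052)-lo,f(c+.031*u,.038)-nf]
    q=least_squares(e,[-110,0,0]);print(n,q.x.round(2),q.fun.round(0));return s,f,q.x
fit('w0',(312,350),(360,222),(395,103),(482,387))
s,f,x=fit('w1',(303,342),(281,215),(262,92),(491,288))
# pin shoulder centre at plate level ~ observed (547,215)
q=(np.array([547,215])+.5)/6-.5+[225,145]
P=atz(s,*q,.018)[:2];d=P-(C+x[1:]/1e3);print('pin',P,np.hypot(*d),np.degrees(np.arctan2(d[1],d[0])))
```

```text
w0 [-119.77    1.32   -0.61] [-2.  1. -4. -1.  4.  2.  3. -2.]
w1 [-90.39   1.28  -0.74] [ 1.  7.  0. -4. -3. -4.  1.  2.]
pin [ 0.57375763 -0.10359063] 0.043798054180811015 -81.76033179581788
```

The notch is at -90.4° and the pin at about -80.3°. I need another 10°, which puts the commanded finger angle at about 16.

Run:
```python
from h import *
p,o=fp(6,.006,.075); r.reach(p,o)
r.servo_line(fp(6,.006,.043)[0],speed=.06)
for phi in (6,11,16):
    p,o=fp(phi,0,.043); r.servo_line(p,o,speed=.04)
st()
p,o=fp(16,.006,.043); r.servo_line(p,speed=.05); 
r.servo_line([*p[:2],.26],speed=.15)
r.reach([.546,-.0595,.30],[180,0,-10]); r.wait(.2); s=snap('wrist','w2'); st()
u,v=px(s,[.567,-.060,.04]).astype(int);u0=u-60;v0=max(v-50,0);print(u0,v0);crop('w2',u0,v0,120,100,6,'c6')
```

```text
[ 0.6018 -0.0675  0.2251] [-0.2 -0.4  0.4] [-0.1   0.1   0.02] 10.8 0.0006
 [ 0.5464 -0.0596  0.2987] [0.3 0.6 0.5] [-0.01  0.13  0.  ] 12.3 0.0006
210 143
```

View pics/c6.png

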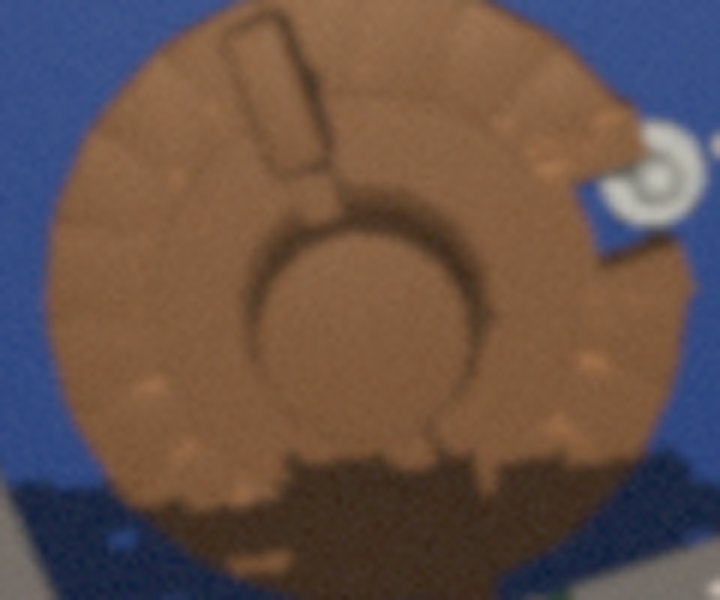

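Now the notch straddles the pin. The floor corners are at (577,185) and (601,262), and the mouth corners near (643,157) and (672,238). The pin's nose is at (657,178) and the shoulder centre at (655,175). The lug's top face runs from (299,172) to (250,22), with the hub at (367,338). I'll check this against the model.

Run:
```python
from h import *
from scipy.optimize import least_squares
s=load('w2');f=lambda q,z:((px(s,[*q,z])-[210,143]+.5)*6-.5)
def e(x):
    w=np.radians(x[0]);u=np.array([np.cos(w),np.sin(w)]);v=np.array([-u[1],u[0]]);c=C+x[1:]/1e3
    return np.r_[f(c,.056)-(367,338),f(c+.021*v,.052)-(299,172),f(c+.040*v,.052)-(250,22),f(c+.031*u+.006*v,.038)-(577,185),f(c+.031*u-.006*v,.038)-(601,262)]
q=least_squares(e,[-80,0,0]);print(q.x.round(2),q.fun.round(0))
c=C+q.x[1:]/1e3
for (pu,pv),z in (((657,178),.027),((655,175),.018)):
    P=atz(s,*((np.array([pu,pv])+.5)/6-.5+[210,143]),z)[:2];d=P-c;print(P,np.hypot(*d),np.degrees(np.arctan2(d[1],d[0])))
```

```text
[-79.81   0.59  -0.27] [-3.  1.  4. -0. -4. -1. -1. -4.  5.  5.]
[ 0.57479971 -0.10068512] 0.04168727905849234 -78.92710471717561
[ 0.57363675 -0.10146441] 0.04224843549733574 -80.67815939546067
```

The notch is at -79.8° and the pin averages -79.8°, so they're aligned within about 1°. Now I'll press on the hub in small steps, watching the force.

Run:
```python
from h import *
x,y=.5666,-.0597
r.reach([x,y,.182+.066],[180,0,10]); st('above')
z=.060
while z>.0455:
    r.servo_line([x,y,.182+z],speed=.02); r.wait(.1); t=r.sense()
    F=t['contact_force']; print(round(z,4),(t['tcp_pos'][2]-.182).round(4),F.round(1))
    if F[2]>22 or np.hypot(*F[:2])>10: break
    z-=.001
st()
```

```text
above [ 0.5666 -0.0598  0.2471] [-0.5 -0.8  1.4] [ 0.02  0.14 -0.  ] 12.7 0.0006
0.06 0.0603 [-0.2 -0.2 -0.5]
0.059 0.059 [ 0.1 -0.3 -0.2]
0.058 0.0579 [-0.4 -0.9  0.7]
0.057 0.057 [-0.  -0.1 -0.9]
0.056 0.0561 [ 0.5 -0.9  0.8]
0.055 0.0556 [-1.1  0.6  4.7]
0.054 0.0545 [-1.5  0.6  5.2]
0.053 0.0535 [-1.3  1.1  4.8]
0.052 0.0525 [-1.8 -1.   4.6]
0.051 0.0514 [-1.7  0.3  5.1]
0.05 0.0504 [-1.8  0.   5.2]
0.049 0.0493 [-1.3  0.2  5. ]
0.048 0.0484 [-1.1  1.3  5.5]
0.047 0.0483 [-3.8  1.2  9.4]
0.046 0.0482 [-5.9  1.5 14. ]
 [ 0.5666 -0.0597  0.2302] [-5.9  1.5 14. ] [0.12 1.2  0.02] 18.1 0.0006
```

The wheel went past the pin level at a steady 5 N and stopped firmly at 0.048, which is home. I'll come away and check.

Run:
```python
from h import *
x,y=.5666,-.0597
r.servo_line([x,y,.182+.0475],speed=.02); r.servo_line([x,y,.26],speed=.06); r.servo_line([.546,-.0595,.30],[180,0,-10]); r.wait(.2); st()
s=snap('wrist','w3'); a=snap('side','side1')
A=cv2.resize(s['frame'][143:243,210:330,::-1],None,fx=3.4,fy=4.5*3.4/4.5,interpolation=cv2.INTER_CUBIC)
B=cv2.resize(a['frame'][205:290,240:330,::-1],(360,340),interpolation=cv2.INTER_CUBIC)
cv2.imwrite('pics/c7.png',np.hstack([A,B]))
```

```text
[ 0.546  -0.0595  0.2986] [-0.4 -0.4  0.2] [-0.    0.11 -0.02] 19.8 0.0004
```

View pics/c7.png

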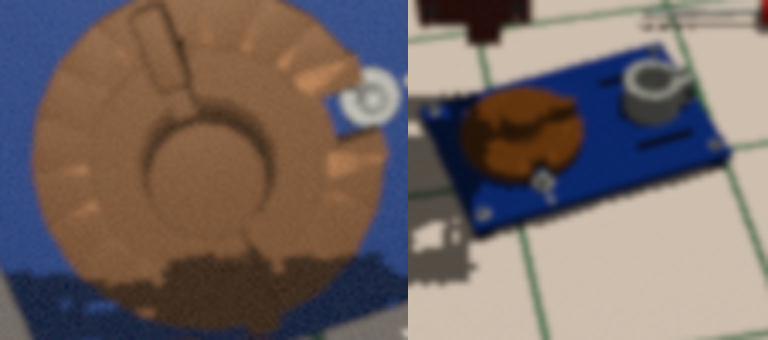

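The wheel sits low with the pin at (370,98) inside the notch, and the robot is clear of everything.

```bash
python3 -c "
from h import *
print(r.hand_in())"
```

```text
the job is handed in; nothing more can be done
None
```

The thumbwheel was turned about 40° counter-clockwise by its left lug, pressed home over the pin (hub top measured at 48 mm, 14 N peak push), and the job was handed in with the arm clear, about 20 s into the 48 s limit.

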